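# Take the hand nut off the inclined carton feeder

## Robot

A 7-joint arm with a two-finger parallel gripper is mounted at the origin on the work surface. World frame = base frame: x ahead of the robot, y to its left, z up, the work surface at z = 0. Lengths are in m, angles in rad, forces in N, time in s.
With the tool pointing down it reaches from about 0.425 to 0.875 m from the base axis. Payload 4.7 kg.
Tool frame: the origin (TCP) lies at the very end of the fingers, on their centre line; the grasp point (between the pads) lies 19 mm behind it; z points along the fingers, y is the line along which they close (so a half turn about z gives the same grasp; the last joint's range is limited). The gripper opens to 87 mm and grips with 3 to 60 N. Pads are 19 mm wide; open, the fingers measure 117 mm over their backs; the gripper's body (75 mm by 190 mm) begins 51 mm behind the grasp point.
Start: joints at [-1.269, 0.321, -0.07, 1.45, 0.023, 1.371, -0.057], TCP at [0.185, 0.623, 0.223] pointing down, gripper open.
Joint ranges: [-2.86, 2.86], [-0.3, 2.09], [-1.38, 1.24], [0.06, 2.45], [-1.56, 4.7], [0.09, 2.05], [-2.69, 2.69]. Speed limits (rad/s): [2.57, 2.57, 3.14, 3.14, 3.14, 3.14, 3.14].

## Interface

Orientations are given as a rotation vector (axis times angle).
In Python, from bench import ctrl, imaging, ticket gives the robot as it stands.
- The arm moves only by the tool jog_arm, never from a script. Its argument "rows" is text: rows parted by semicolons, each of 7 numbers parted by spaces: the shift along the tool's x, y, z in cm, then the turn, a rotation vector about the tool's x, y, z in rad, then the closure, from -1 (fully open) to 1 (shut), so that 0 is half open. A call has 1 to 5 rows; each row shifts and turns the commanded pose from where the row before left it, along the tool's axes as they then stand; what a row does not reach is not made up. A row lasts 1/8 s, in which the tool goes at most 62.5 mm and 10.7 degrees, less where a joint would pass 70% of its speed; a pose out of reach is approached as far as the arm can. A call with a gripper value outside its range is refused whole. The fingers move at their own pace and stop on an object; "force" is the grip in N (left out, the last holds). Time passes only in rows, so rows that do not move let the fingers close. It gives the time, the measured TCP pose, the force, the opening and the grip force at its end, in the units of the state.
- ctrl.get_state(): the state, without advancing time (a new reading comes with each control period).
- imaging.get_image(name): name is "scene" or "top" or "wrist"; returns a dict with "img" (384x512x3 uint8, blue, green, red), "vertical_fov" (degrees; the focal length in pixels is half the picture's height over the tangent of half this angle, whatever the lens; pixels are square), "cx", "cy" (the principal point, pixels), "origin" and "orientation" of the camera in the world. Camera axes: x right, y down, z forward; pixel columns grow to the right and rows downward; lengths in m; the calibration is good to about 2 mm. A picture is of the moment at which its call begins. There is no depth.
- ticket.close_job(): hands the job in; it is judged then, once.
The state is a dict: "time": time; "joint_positions": joint angles; "qd": joint speeds; "joint_torque": joint torques, N m; "position": TCP position; "tool_rot": TCP orientation; "ft_force": force on the tool from outside, world axes, zero at the start; "torque": the same for the moment, N m; "grip_width": opening from 0.0 (shut) to 1.0 (fully open); "grip_force": force on a finger pad.
Only numpy, scipy, OpenCV 4.12 (cv2) and the standard library are available. Lean on these libraries where they do the work, as an engineer would, in place of code of your own. Each camera call takes 0.05 s, during which the arm holds its last target. There are 200 camera calls.

## Task

The carton feeder is due for a size change: unscrew the hand nut that locks its guide from the leaning stud, lift it clear, and stand it in the steel parts tray, hub down and bar up. Set it down, do not drop it, and do not wrench it off the thread by force or knock over or shift the other things on the bench.

Things in the scene. Friction and masses are not known exactly. Their poses are not given: they have to be found in the camera images.
- stud: Steel stud on the sloping deck of the carton feeder, under the nut. Origin on its axis at the washer face on which the nut is seated; z points out along the stud, leaning 30 degrees from vertical towards the robot's side. Its lower 31 mm carry a coarse right-hand thread, 38 mm across, 20 mm rise per turn, with some 8 mm play along the axis; above that it is plain, 25 mm across.
- stud_end (a point): Outer end of the stud, 60 mm from the washer. Turning the nut anticlockwise, seen from its bar end, unscrews it; it needs about 0.35 to 0.7 of a turn (it varies), so mostly several grasps. Before that a gentle pull along the stud meets a hard stop within 10 mm of the height reached; after it the nut lifts off freely.
- feeder: Inclined carton feeder, aluminium deck 180 mm wide and 250 mm long, 30 degree slope, low side towards the robot, fixed to the table. Origin and axes as for stud: at the washer face, 130 mm above the table; -x points down the slope. Everything of it within 170 mm of the stud is at least 45 mm below the lower edge of the seated nut's bar.
- nut_centre (a point): Centre (half-way up, on the axis) of the black plastic hand nut, 0.14 to 0.28 kg, 102 mm tall: ribbed round hub of 60 mm diameter and 67 mm height, hollow below (62 mm deep), and on its closed top a straight bar grip. z runs along the hub's axis, out of the bar end; x along the bar. The lower rim lies 51 mm along -z. At the start seated on the stud.
- nut_bar (a point): Middle of the nut's bar grip, on the axis, 33 mm further along z than nut_centre. The bar is 64 mm long (x), 18 mm thick (y) and 35 mm tall (z), with parallel flat sides; the round hub under it is wider than the bar, so fingertips must stay above the hub's top, 17 mm below this point. Same axes as nut_centre.
- tray: Shallow rectangular open steel parts tray, 170 mm along its x, 150 mm along its y, 30 mm tall, wall and floor 4 mm thick, heavy. Origin at the centre of its underside; z up. Stands on the table left or right of the feeder; otherwise empty.
- carton_stack: Heavy stack of six blue and white cartons, 130 x 100 mm, 120 mm tall, on the side of the feeder opposite the tray; origin at the centre of its underside. Bystander.
- tape_roll: Green roll of tape lying flat, 100 mm diameter, 48 mm tall; origin at the centre of its underside. Bystander.
- loose_carton: Single blue carton lying flat, 130 x 100 x 20 mm; origin at the centre of its underside. Bystander.
- driver: Screwdriver lying on the table, 180 mm long, about 30 mm thick; origin on its underside. Bystander.
- marker: Marker pen lying on the table, 135 mm long, 19 mm thick; origin on its underside near the middle. Bystander.
Mind the look-alikes: they are no part of the job. What is meant by the tray is not turquoise, and is the larger of those in its own colour.

How it is judged:
By the outcome, as a careful person would: the job done as asked, in the order asked, and still so for the second after the job is handed in, with the robot touching nothing.
It also fails if it takes over 72 s, if anything falls off the work surface, if the arm or the gripper's body presses on something with over 40 N, if the wrist force passes 120 N, or if a joint passes its speed limit or range.

## Working session

There is one attempt and no reset: what is moved stays moved. The work goes in short steps, Python scripts to look and compute and a tool call to move; the robot and the scene stay as the last step left them, time stands still between calls to the robot, and variables do not carry over. Pictures are saved under pics/ and viewed, at most 10 in all, crops included, and the job is handed in when it is done.

Besides the shell and the picture viewer there is one more tool, called after "Emit:" as name(argument=value, ...), one argument or row to a line, values as JSON. jog_arm: Moves the arm, as the interface text tells. Its arguments: {"type":"object","properties":{"rows":{"type":"string"},"force":{"type":"number"}},"required":["rows"]}

```bash
ls; mkdir -p pics
cat > h.py <<'E'
import numpy as np, cv2
from scipy.spatial.transform import Rotation as R
from bench import ctrl, imaging, ticket
def cam(n):
    d=imaging.get_image(n); im=d["img"]; d["f"]=im.shape[0]/2/np.tan(np.radians(d["vertical_fov"])/2)
    o=np.array(d["orientation"]); d["R"]=o if o.shape==(3,3) else R.from_rotvec(o).as_matrix(); d["o"]=np.array(d["origin"]); return d
def ray(d,u,v):
    r=d["R"]@np.array([(u-d["cx"])/d["f"],(v-d["cy"])/d["f"],1]); return r/np.linalg.norm(r)
def plane(d,u,v,z):
    r=ray(d,u,v); return d["o"]+r*(z-d["o"][2])/r[2]
def proj(d,p):
    q=d["R"].T@(np.array(p)-d["o"]); return np.array([d["cx"]+d["f"]*q[0]/q[2],d["cy"]+d["f"]*q[1]/q[2]])
def tri(l):
    A=np.zeros((3,3));b=np.zeros(3)
    for d,u,v in l:
        r=ray(d,u,v);M=np.eye(3)-np.outer(r,r);A+=M;b+=M@d["o"]
    return np.linalg.solve(A,b)
E
python3 - <<'E'
from h import *
print(ctrl.get_state())
ims=[]
for n in("scene","top"):
    d=cam(n);print(n,d["img"].shape,d["vertical_fov"],d["cx"],d["cy"],d["o"],d["orientation"])
    cv2.imwrite(f"pics/{n}0.png",d["img"])
E
```

```text
pics
{'time': 0.0, 'joint_positions': array([-1.26892559,  0.32186518, -0.07007366,  1.45171424,  0.02260403,
        1.37079549, -0.05694034]), 'qd': array([ 9.06583672e-05,  1.28765180e-03, -1.76874782e-03, -6.11789463e-04,
        2.03475581e-04,  6.52048119e-04, -6.95788303e-04]), 'joint_torque': array([ 1.53140440e-04, -4.91287100e+01, -4.03871946e-01, -3.12535608e+01,
       -6.39124797e-02,  4.33156290e-02,  1.65786582e-04]), 'position': array([0.18437372, 0.62270442, 0.22141435]), 'tool_rot': array([-0.45047407, -3.10894523,  0.00312143]), 'ft_force': array([-0.63398601, -0.27612037, -0.28702434]), 'torque': array([-0.02050222,  0.00309563,  0.03675129]), 'grip_force': 0.0, 'grip_width': 1.0003838137376724}
scene (384, 512, 3) 46.01803946866072 266.8578118118427 195.17786592606257 [ 1.42572848 -0.65055998  1.18394761] [-2.09643345 -1.15038772  0.51819347]
top (384, 512, 3) 55.74193471288546 253.94925871531154 191.0945667143894 [ 0.44335117 -0.08265266  1.06690811] [-2.18583951  2.19225153 -0.04095337]
```

View pics/scene0.png

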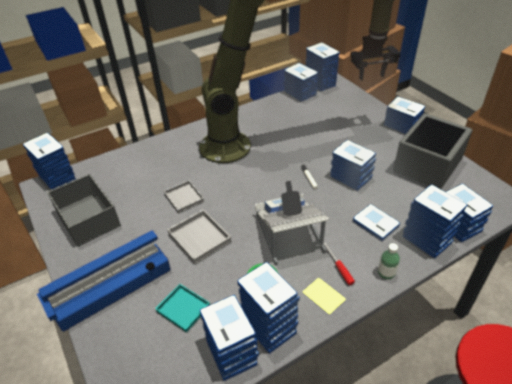

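View pics/top0.png

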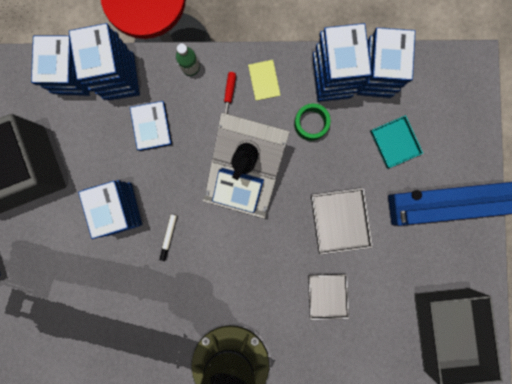

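The scene view shows the nut on the feeder at about (291,197), with the larger grey tray at (200,236). In the top view the nut is at (243,160), the large tray at (340,220) and the small look-alike at (328,296). The cartons and marker lie on the left.

Run:
```python
from h import *
s=cam("scene");t=cam("top")
a=cv2.resize(s["img"][165:260,240:340],None,fx=6,fy=6,interpolation=cv2.INTER_CUBIC)[:560]
b=cv2.resize(t["img"][105:225,195:300],None,fx=4.7,fy=4.7,interpolation=cv2.INTER_CUBIC)[:560]
a=cv2.resize(a,(400,380));b=cv2.resize(b,(400,457))
c=np.zeros((460,800,3),np.uint8);c[:380,:400]=a;c[:457,400:]=b
c=np.clip(c.astype(float)*1.6,0,255).astype(np.uint8)
cv2.imwrite("pics/crop1.png",c)
# tray corners in top
g=cv2.cvtColor(t["img"],cv2.COLOR_BGR2HSV)
m=((t["img"].min(2)>125)&(g[...,1]<40)).astype(np.uint8)
m=cv2.morphologyEx(m,cv2.MORPH_CLOSE,np.ones((5,5)))
for c in cv2.findContours(m,0,2)[0]:
    if cv2.contourArea(c)>600:
        r=cv2.minAreaRect(c);box=cv2.boxPoints(r)
        P=np.array([plane(t,*q,0.03) for q in box]);print(np.round(r[0],1),r[1],cv2.contourArea(c),"world",np.round(P[:,:2],3).tolist(),np.round(P.mean(0),3),np.linalg.norm(P[1]-P[0]).round(3),np.linalg.norm(P[2]-P[1]).round(3))
for nm,d,(x0,y0,x1,y1) in(("top",t,(225,135,270,185)),("scene",s,(270,175,310,220))):
    mm=np.zeros(d["img"].shape[:2],np.uint8);mm[y0:y1,x0:x1]=(d["img"][y0:y1,x0:x1].max(2)<60)
    c=max(cv2.findContours(mm,0,2)[0],key=cv2.contourArea);print(nm,cv2.contourArea(c),cv2.boundingRect(c),cv2.minAreaRect(c))
for p in[(222,115),(290,132),(268,217),(205,203)]:print(p,[np.round(plane(t,*p,z),3).tolist() for z in(.05,.13,.2)])
```

```text
[329.  297.1] (44.87987518310547, 39.592308044433594) 1508.0 world [[0.258, -0.222], [0.261, -0.333], [0.137, -0.335], [0.133, -0.225]] [ 0.197 -0.279  0.03 ] 0.111 0.124
[342.4 220.9] (61.44080352783203, 54.38957214355469) 3157.5 world [[0.487, -0.232], [0.508, -0.385], [0.335, -0.406], [0.314, -0.254]] [ 0.411 -0.319  0.03 ] 0.155 0.174
[102.4 209.4] (47.04237747192383, 35.94532775878906) 1593.0 world [[0.496, 0.436], [0.524, 0.337], [0.395, 0.297], [0.366, 0.396]] [0.445 0.366 0.03 ] 0.103 0.136
[243.  160.7] (71.74783325195312, 101.21257781982422) 5908.5 world [[0.475, 0.103], [0.755, 0.019], [0.693, -0.179], [0.415, -0.093]] [ 0.585 -0.038  0.03 ] 0.293 0.208
[149.5 125.1] (41.59086990356445, 32.19938659667969) 1256.0 world [[0.741, 0.291], [0.757, 0.199], [0.637, 0.176], [0.621, 0.268]] [0.689 0.234 0.03 ] 0.094 0.122
[506.  102.5] (10.0, 89.0) 730.5 world [[0.62, -0.773], [0.879, -0.783], [0.878, -0.812], [0.62, -0.802]] [ 0.749 -0.792  0.03 ] 0.259 0.029
[348.5  50.6] (49.72527313232422, 49.04481887817383) 1876.5 world [[0.971, -0.267], [0.985, -0.409], [0.838, -0.422], [0.824, -0.281]] [ 0.904 -0.345  0.03 ] 0.143 0.147
[433.5  39. ] (78.0, 125.0) 4817.5 world [[1.055, -0.413], [1.051, -0.775], [0.82, -0.767], [0.823, -0.408]] [ 0.937 -0.591  0.03 ] 0.362 0.231
[65.  40.5] (81.0, 96.0) 5523.0 world [[1.066, 0.633], [1.063, 0.346], [0.819, 0.342], [0.822, 0.625]] [0.942 0.487 0.03 ] 0.286 0.243
top 673.0 (231, 143, 28, 36) ((244.5, 160.5), (35.0, 27.0), 90.0)Traceback (most recent call last):
  File "<stdin>", line 19, in <module>
ValueError: max() iterable argument is empty
```

View pics/crop1.png

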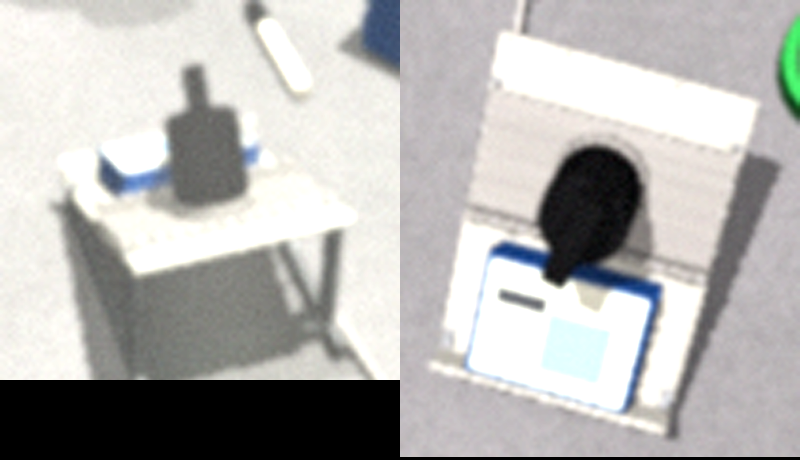

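```bash
cat >> h.py <<'E'
def nutframe(S,yaw,phi,h):
    a=np.array([-.5*np.cos(yaw),-.5*np.sin(yaw),np.sqrt(.75)])
    fx=np.array([np.cos(yaw)*np.sqrt(.75),np.sin(yaw)*np.sqrt(.75),.5]); fy=np.cross(a,fx)
    x=fx*np.cos(phi)+fy*np.sin(phi); return a,x,np.array(S)+a*h
def jog(s,P,Rt):
    "tool-frame shift (cm) and rotvec to reach pose P,Rt"
    R0=R.from_rotvec(s["tool_rot"]).as_matrix()
    return np.round(R0.T@(P-s["position"])*100,2), np.round(R.from_matrix(R0.T@Rt).as_rotvec(),3)
E
python3 - <<'E'
from h import *
s=cam("scene");t=cam("top")
c=lambda x,y:(195+(x-400)/3.81,105+y/3.81)
sc=lambda x,y:(240+x/4,165+y/4)
for (p,q,z) in((c(430,365),c(668,432),.06),(c(500,32),c(757,100),.2)):
    d=plane(t,*q,z)-plane(t,*p,z);print("yaw",np.degrees(np.arctan2(d[1],d[0]))+90,np.linalg.norm(d))
# bar top end triangulation: nut top centre
top=[plane(t,*c(x,y),z) for x,y,z in((555,275,.22),(605,195,.15))];print(np.round(top,3))
# deck corners two views: right-top & left-top edges
print("barTop?",np.round(tri([(t,*c(553,270)),(s,*sc(194,68))]),4))
for d,n,(x0,y0,x1,y1) in((t,"t",(225,135,270,185)),(s,"s",(270,175,310,220))):
    g=d["img"][y0:y1,x0:x1].max(2);print(n,g.min());th=60 if n=="t" else 75
    m=(g<th).astype(np.uint8);k=max(cv2.findContours(m,0,2)[0],key=cv2.contourArea)[:,0]+[x0,y0];M=cv2.moments(k);print(M["m00"],M["m10"]/M["m00"],M["m01"]/M["m00"]);
    cen=(M["m10"]/M["m00"],M["m01"]/M["m00"])
    if n=="t":ct=cen
    else:cs=cen
print("centre",tri([(t,*ct),(s,*cs)]))
E
```

```text
yaw -15.827167862311683 0.18014508973799973
yaw -15.300548384224754 0.16871911573296397
[[ 0.519 -0.029  0.22 ]
 [ 0.579 -0.057  0.15 ]]
barTop? [ 0.524  -0.0265  0.2005]
t 3
675.0 244.3362962962963 160.1306172839506
s 59
335.5 290.78489816194735 202.28067560854444
centre [ 0.56805415 -0.04665179  0.15508493]
```

Emit:
jog_arm(
  rows="-4.7 -2.2 -1.9 0 0 0 -1; -4.7 -2.2 -1.9 0 0 0 -1; -4.7 -2.2 -1.9 0 0 0 -1; -4.7 -2.2 -1.9 0 0 0 -1; -4.7 -2.2 -1.9 0 0 0 -1",
)

```text
time: 0.92
position: [0.3797, 0.4498, 0.3184]
tool_rot: [0.45, 3.109, 0.001]
ft_force: [1.1, 0.6, 0.8]
grip_width: 1.002
grip_force: 0.0
```

Emit:
jog_arm(
  rows="-4.7 -2.2 -1.9 0 0 0 -1; -4.7 -2.2 -1.9 0 0 0 -1; -4.7 -2.2 -1.9 0 0 0 -1; -1.1 -5.2 0 0 0 0 -1; -1.1 -5.2 0 0 0 0 -1",
)

```text
time: 1.55
position: [0.4871, 0.2401, 0.3744]
tool_rot: [0.452, 3.109, -0.0]
ft_force: [0.1, -0.9, -0.3]
grip_width: 0.996
grip_force: 0.0
```

Emit:
jog_arm(
  rows="-1.1 -5.2 0 0 0 0 -1; -1.1 -5.2 0 0 0 0 -1; -1.1 -5.2 0 0 0 0 -1; -1.1 -5.2 0 0 0 0 -1; -1.1 -5.2 0 0 0 0 -1",
)

```text
time: 2.17
position: [0.4652, -0.0249, 0.3747]
tool_rot: [0.45, 3.108, 0.001]
ft_force: [-0.0, -0.5, 0.1]
grip_width: 1.002
grip_force: 0.0
```

Emit:
jog_arm(
  rows="0 0 0 0 0 0.18 -1; 0 0 0 0 0 0.18 -1",
)

```text
time: 2.42
position: [0.4654, -0.0239, 0.3748]
tool_rot: [1.011, 2.974, 0.002]
ft_force: [0.1, -0.2, -0.7]
grip_width: 1.001
grip_force: 0.0
```

Run:
```python
from h import *
np.set_printoptions(precision=3,suppress=True)
s=ctrl.get_state();print(s)
Rm=R.from_rotvec(s["tool_rot"]).as_matrix();print(Rm)
a,x,B=nutframe([.585,-.057,.13],np.radians(-15.6),np.radians(-21),.084)
y=-np.cross(a,x)  # tool y at phi-90
Rt=np.column_stack([np.cross(y,-a),y,-a]); print(a,B,y); print(jog(s,B+.14*a,Rt))
```

```text
{'time': 2.425, 'joint_positions': array([-0.497, -0.132,  0.439,  1.63 ,  0.055,  1.63 ,  0.857]), 'qd': array([ 0.1  ,  0.019, -0.109, -0.001, -0.018, -0.001, -1.412]), 'joint_torque': array([  0.231, -21.632,  -0.795, -31.88 ,   0.132,   0.096,   1.506]), 'position': array([ 0.465, -0.024,  0.375]), 'tool_rot': array([1.011, 2.974, 0.002]), 'ft_force': array([ 0.054, -0.177, -0.722]), 'torque': array([-0.041, -0.002, -0.022]), 'grip_force': 0.0, 'grip_width': 1.001334255003827}
[[-0.793  0.61   0.001]
 [ 0.61   0.793  0.001]
 [-0.     0.001 -1.   ]]
[-0.482  0.134  0.866] [ 0.545 -0.046  0.203] [-0.55  -0.816 -0.179]
(array([-1.11,  0.47,  5.09]), array([-0.753,  0.294,  3.019]))
```

Run:
```python
from h import *
s=ctrl.get_state()
a,x,B=nutframe([.585,-.057,.13],np.radians(-15.6),np.radians(-21),.084)
y=np.cross(a,x)
Rt=np.column_stack([np.cross(y,-a),y,-a]);p,r=jog(s,B+.14*a,Rt);print(p,r)
for i in range(1): # per-row with 4 rows: rotate then shift in updated axes
    R0=R.from_rotvec(s["tool_rot"]).as_matrix();print("shift in end axes",Rt.T@(B+.14*a-s["position"])*100, "start",p)
```

```text
[-1.11  0.47  5.09] [-0.191 -0.487 -0.017]
shift in end axes [ 1.40865259 -0.50807628  5.00710331] start [-1.11  0.47  5.09]
```

Emit:
jog_arm(
  rows="0 0 0 -0.064 -0.162 -0.006 -1; 0 0 0 -0.064 -0.162 -0.006 -1; 0 0 0 -0.064 -0.162 -0.006 -1; 0.7 -0.2 1 0 0 0 -1; 0.7 -0.3 1 0 0 0 -1",
)

```text
time: 3.05
position: [0.4657, -0.0149, 0.3507]
tool_rot: [0.899, 2.74, 0.037]
ft_force: [0.2, 0.4, -1.0]
grip_width: 1.002
grip_force: 0.0
```

Emit:
jog_arm(
  rows="0 0 0 0 0 0.175 -1; 0 0 0 0 0 0.175 -1; 0 0 0 0 0 0.175 -1; 0 0 0 0 0 0.175 -1; 0 0 0 0 0 0.175 -1",
)

```text
time: 3.68
position: [0.4659, -0.0145, 0.3507]
tool_rot: [2.001, 2.118, 0.195]
ft_force: [-0.1, -0.3, 0.6]
grip_width: 0.996
grip_force: 0.0
```

Emit:
jog_arm(
  rows="0 0 0 0 0 0.175 -1; 0 0 0 0 0 0.175 -1; 0 0 0 0 0 0.175 -1; 0 0 0 0 0 0.175 -1; 0 0 0 0 0 0.175 -1",
)

```text
time: 4.3
position: [0.4659, -0.0145, 0.3507]
tool_rot: [2.771, 1.096, 0.321]
ft_force: [0.2, 0.3, -0.2]
grip_width: 0.998
grip_force: 0.0
```

Emit:
jog_arm(
  rows="0 0 0 0 0 0.175 -1; 0 0 0 0 0 0.175 -1; 0 0 0 0 0 0.175 -1; 0 0 0 0 0 0.175 -1; 0 0 0 0 0 0.175 -1",
)

```text
time: 4.92
position: [0.4658, -0.0145, 0.3507]
tool_rot: [3.071, -0.188, 0.395]
ft_force: [0.4, -0.2, -0.2]
grip_width: 0.999
grip_force: 0.0
```

Emit:
jog_arm(
  rows="0 0 0 0 0 0.175 -1; 0 0 0 0 0 0.175 -1; 0 0 0 0 0 0.175 -1; 0 0 0 0 0 0 -1",
)

```text
time: 5.42
position: [0.466, -0.0144, 0.3509]
tool_rot: [-2.933, 0.97, -0.4]
ft_force: [-0.1, 0.4, -0.4]
grip_width: 1.001
grip_force: 0.0
```

Run:
```python
from h import *
np.set_printoptions(precision=3,suppress=True)
w=cam("wrist");s=ctrl.get_state();print(s["joint_positions"],s["position"])
t=cam("top")
print(w["o"],w["f"],w["cx"],w["cy"]); print(R.from_rotvec(s["tool_rot"]).as_matrix().T@w["R"], R.from_rotvec(s["tool_rot"]).as_matrix().T@(w["o"]-s["position"]))
cv2.imwrite("pics/w1.png",np.clip(w["img"].astype(float)*1.6,0,255).astype(np.uint8))
a,x,B=nutframe([.585,-.057,.13],np.radians(-15.6),np.radians(-21),.084)
for k in(-.032,.032):print(proj(w,B+.0175*a+k*x),proj(t,B+.0175*a+k*x))
print(proj(w,B-a*.084))
```

```text
[ 0.169 -0.301 -0.193  1.846  0.004  1.339 -2.232] [ 0.466 -0.014  0.351]
[ 0.478 -0.045  0.523] 330.2043654460353 255.73477236920914 194.2357107744153
[[-0.002 -0.969 -0.248]
 [ 1.    -0.001 -0.002]
 [ 0.001 -0.248  0.969]] [ 0.067 -0.    -0.162]
[253.011 171.126] [234.789 179.911]
[253.142 105.1  ] [249.503 159.955]
[246.885 111.243]
```

View pics/w1.png

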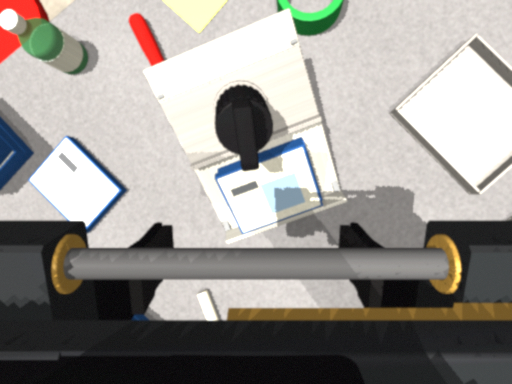

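The wrist view shows the hub around (243,118), with the bar running from about (247,105) down to its near end at (249,167). The bar is almost upright in the image, as predicted.

Run:
```python
from h import *
w=cam("wrist")
g=w["img"][75:180,205:285].astype(float)
g=np.clip(g*6,0,255).astype(np.uint8)
cv2.imwrite("pics/w2.png",cv2.resize(g,None,fx=5,fy=5,interpolation=cv2.INTER_CUBIC))
```

```text
(no output)
```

View pics/w2.png

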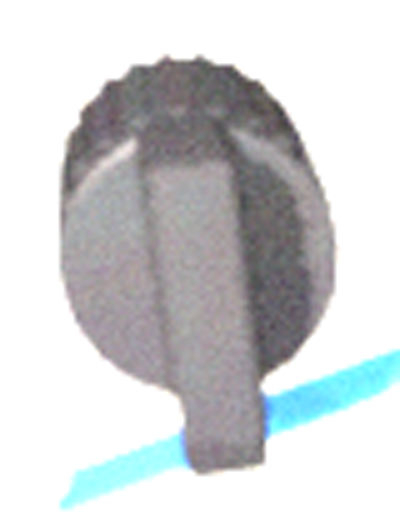

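The crop shows the bar's top face with corners near crop pixels (150,165), (235,162), (262,438) and (190,440). The tool's tilt fell short because joint 2 is at its limit. I'll fit the nut pose to these corners.

Run:
```python
from h import *
from scipy.optimize import least_squares
np.set_printoptions(precision=4,suppress=True)
w=cam("wrist");s=ctrl.get_state();t=cam("top");sc=cam("scene")
Rm=R.from_rotvec(s["tool_rot"]).as_matrix();print("tool z",Rm[:,2])
obs=np.array([(150,165),(235,162),(262,440),(190,440)])/5+[205,75]
def f(p,full=False):
    a,x,B=nutframe(p[:3],p[3],p[4],.084);y=np.cross(a,x);T=B+.0175*a
    c=[T+.032*x+.009*y,T+.032*x-.009*y,T-.032*x-.009*y,T-.032*x+.009*y]
    r=(np.array([proj(w,q) for q in c])-obs).ravel()
    r2=proj(t,T-.032*x)-np.array([195+(553-400)/3.81,105+272/3.81])
    r3=proj(sc,T)-np.array([240+194/4,165+72/4])
    return np.r_[r,r2*.5,r3*.5,(p[2]-.13)/.004,(p[3]+np.radians(15.6))/np.radians(2)]
for ph in(-21,159):
  o=least_squares(f,[.585,-.057,.13,np.radians(-15.6),np.radians(ph)]);print(o.x,np.degrees(o.x[3:]),o.cost);print(o.fun)
```

```text
tool z [ 0.2511 -0.0552 -0.9664]
[ 0.5943 -0.0549  0.112  -0.2984 -0.2415] [-17.0977 -13.8362] 39.57107060752271
[-1.2134 -2.3131  0.8274 -3.8716  1.585   2.4927 -1.3071  4.4937 -0.0506
  0.426   0.2288  2.2273 -4.501  -0.7488]
[ 0.5943 -0.0549  0.112  -0.2984 -0.2415] [-17.0976 -13.8362] 39.571070607959584
[-1.2135 -2.3131  0.8274 -3.8717  1.585   2.4927 -1.3071  4.4937 -0.0506
  0.426   0.2288  2.2273 -4.501  -0.7488]
```

```bash
cat > fit.py <<'E'
from h import *
from scipy.optimize import least_squares
np.set_printoptions(precision=4,suppress=True)
def fit(w,obs,p0,sz=.004,sy=2):
    def f(p):
        a,x,B=nutframe(p[:3],p[3],p[4],.084);y=np.cross(a,x);T=B+.0175*a
        c=[T+.032*x+.009*y,T+.032*x-.009*y,T-.032*x-.009*y,T-.032*x+.009*y]
        return np.r_[(np.array([proj(w,q) for q in c])-obs).ravel(),(p[2]-.13)/sz,(p[3]+np.radians(15.6))/np.radians(sy)]
    o=least_squares(f,p0);print(o.x,np.degrees(o.x[3:]),o.fun);return o.x
E
python3 - <<'E'
from fit import *
w=cam("wrist");s=ctrl.get_state()
obs=np.array([(150,163),(232,161),(265,464),(195,470)])/5+[205,75]
p=fit(w,obs,[.585,-.057,.13,np.radians(-15.6),np.radians(-21)])
a,x,B=nutframe(p[:3],p[3],p[4],.084);y=-np.cross(a,x)
Rt=np.column_stack([np.cross(y,-a),y,-a]);print(B,a,jog(s,B+.08*a,Rt)); print("end axes",Rt.T@(B+.08*a-s["position"])*100)
t=cam("top");sc=cam("scene");T=B+.0175*a
print(proj(t,T-.032*x),[195+(553-400)/3.81,105+272/3.81],proj(sc,T),(240+194/4,165+72/4))
E
```

```text
[ 0.591  -0.0534  0.1199 -0.2825 -0.2483] [-16.1856 -14.227 ] [-1.5375  0.0006  1.5549 -2.0218  1.7912  0.5934 -1.8758  1.6419 -2.534
 -0.2928]
[ 0.5507 -0.0417  0.1926] [-0.4802  0.1394  0.866 ] (array([ 2.38, -0.45,  9.9 ]), array([ 0.063,  0.257, -0.114]))
end axes [-0.2061  0.3112 10.1885]
[234.5994 178.4632] [235.15748031496062, 176.39107611548556] [288.5753 184.9355] (288.5, 183.0)
```

Emit:
jog_arm(
  rows="0.8 -0.15 3.3 0 0 0 -1; 0.8 -0.15 3.3 0.02 0.085 -0.038 -1; 0.5 -0.05 3.4 0.02 0.085 -0.038 -1; 0 0 0 0.02 0.085 -0.038 -1; 0 0 0 0 0 0 -1",
)

```text
time: 6.5
position: [0.5282, -0.0283, 0.25]
tool_rot: [2.917, -0.794, 0.773]
ft_force: [0.4, -0.9, 0.2]
grip_width: 1.002
grip_force: 0.0
```

Run:
```python
from fit import *
w=cam("wrist");s=ctrl.get_state();print(s["joint_positions"],s["position"],R.from_rotvec(s["tool_rot"]).as_matrix()[:,2])
a,x,B=nutframe([.5885,-.0535,.13],-.2775,-.2483,.084);T=B+.0175*a
u,v=proj(w,T).astype(int);print(u,v)
g=w["img"][max(0,v-60):v+60,u-50:u+50].astype(float);print(max(0,v-60),u-50)
cv2.imwrite("pics/w3.png",cv2.resize(np.clip(g*6,0,255).astype(np.uint8),None,fx=5,fy=5,interpolation=cv2.INTER_CUBIC))
```

```text
[ 0.2082 -0.3007 -0.286   2.1021  0.134   0.8654 -2.2523] [ 0.5289 -0.0288  0.2515] [ 0.459  -0.1458 -0.8764]
269 221
161 219
```

View pics/w3.png

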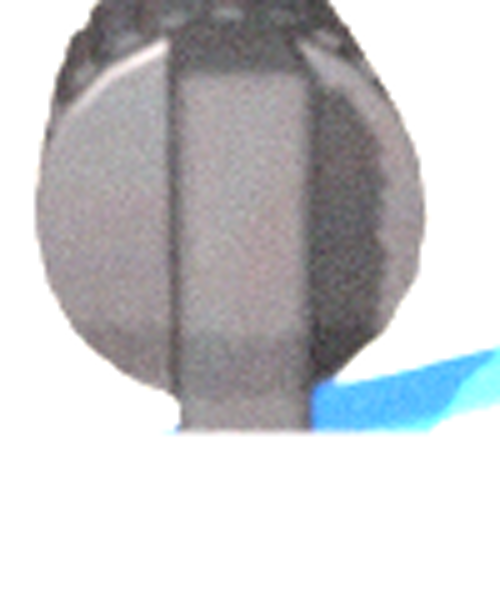

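The crop shows the bar upright. Its edges are at crop x 178 and 308 (u 254.6 and 280.6), its far top edge is at y 72 (v 175.4), and the near end is hidden by the gripper.

Run:
```python
from fit import *
w=cam("wrist");s=ctrl.get_state()
for z in (.13,.126):
    def f(p):
        a,x,B=nutframe([p[0],p[1],z],p[2],p[3],.084);y=np.cross(a,x);T=B+.0175*a
        c=np.array([proj(w,q) for q in[T+.031*x+.009*y,T+.031*x-.009*y,T+.009*y,T-.009*y]])
        return np.r_[c[0]-[254.6,175.4],c[1]-[280,175.4],c[2,0]-254.6,c[3,0]-280.6,(p[2]+.2775)/.03]
    o=least_squares(f,[.5885,-.0535,-.2775,-.25]);p=o.x;print(p,np.degrees(p[2:]),o.fun)
    a,x,B=nutframe([p[0],p[1],z],p[2],p[3],.084);y=-np.cross(a,x)
    Rt=np.column_stack([np.cross(y,-a),y,-a]);print(B,a)
    for h in(.06,.03,.008): print(h,jog(s,B+h*a,Rt), "end axes",Rt.T@(B+h*a-s["position"])*100)
```

```text
[ 0.5895 -0.0524 -0.275  -0.2418] [-15.757  -13.8534] [-1.9926  0.2023  2.1267 -0.2729 -1.2673  1.0987  0.0829]
[ 0.5491 -0.041   0.2027] [-0.4812  0.1358  0.866 ]
0.06 (array([-0.42,  0.75, -0.56]), array([ 0.02 ,  0.016, -0.013])) end axes [-0.4158  0.7364 -0.5856]
0.03 (array([-0.37,  0.69,  2.43]), array([ 0.02 ,  0.016, -0.013])) end axes [-0.4158  0.7364  2.4144]
0.008 (array([-0.33,  0.65,  4.63]), array([ 0.02 ,  0.016, -0.013])) end axes [-0.4158  0.7364  4.6144]
[ 0.5907 -0.0528 -0.2756 -0.2411] [-15.79   -13.8154] [-1.6931  0.2058  1.8253 -0.2628 -0.9856  0.8248  0.0638]
[ 0.5503 -0.0414  0.1987] [-0.4811  0.1361  0.866 ]
0.06 (array([-0.5 ,  0.77, -0.15]), array([ 0.019,  0.016, -0.013])) end axes [-0.5041  0.7571 -0.1758]
0.03 (array([-0.45,  0.71,  2.85]), array([ 0.019,  0.016, -0.013])) end axes [-0.5041  0.7571  2.8242]
0.008 (array([-0.42,  0.67,  5.05]), array([ 0.019,  0.016, -0.013])) end axes [-0.5041  0.7571  5.0242]
```

Emit:
jog_arm(
  rows="-0.4 0.7 0 0.02 0.016 -0.013 -1; 0 0 2 0 0 0 -1; 0 0 2 0 0 0 -1; 0 0 1 0 0 0 -1; 0 0 0 0 0 0 -1",
)

```text
time: 7.22
position: [0.5561, -0.0396, 0.2032]
tool_rot: [2.926, -0.774, 0.8]
ft_force: [0.1, 0.9, -0.1]
grip_width: 1.002
grip_force: 0.0
```

Run:
```python
from fit import *
s=ctrl.get_state();print(s["joint_positions"],s["ft_force"])
for z,S in((.13,[.5895,-.0524,.13]),(.126,[.5907,-.0528,.126])):
    a,x,B=nutframe(S,-.275,-.242,.084);y=-np.cross(a,x)
    Rt=np.column_stack([np.cross(y,-a),y,-a]);print(jog(s,B-.010*a,Rt))
```

```text
[ 0.0749 -0.209  -0.1531  2.1441  0.2188  0.7285 -2.2992] [ 0.0519  0.9458 -0.1073]
(array([-0.48,  0.45,  0.72]), array([0.004, 0.006, 0.   ]))
(array([-0.56,  0.47,  1.13]), array([0.004, 0.006, 0.   ]))
```

Emit:
jog_arm(
  rows="-0.5 0.45 0.5 0 0.005 0 -1; 0 0 0.35 0 0 0 -1; 0 0 0 0 0 0 -1",
)

```text
time: 7.6
position: [0.5541, -0.0421, 0.1928]
tool_rot: [2.923, -0.772, 0.809]
ft_force: [-0.5, 1.4, 0.2]
grip_width: 1.0
grip_force: 0.0
```

Run:
```python
from fit import *
w=cam("wrist");s=ctrl.get_state();print(s["joint_positions"],s["ft_force"])
for z,S in((.13,[.5895,-.0524,.13]),(.126,[.5907,-.0528,.126])):
    a,x,B=nutframe(S,-.275,-.242,.084);y=-np.cross(a,x)
    Rt=np.column_stack([np.cross(y,-a),y,-a]);print(jog(s,B-.010*a,Rt))
T=B+.0175*a;print(proj(w,T+.032*x),proj(w,T))
cv2.imwrite("pics/w4.png",np.clip(w["img"].astype(float)*3,0,255).astype(np.uint8))
```

```text
[ 0.0791 -0.2071 -0.1546  2.1662  0.2285  0.6996 -2.3068] [ 0.024  -0.9854 -0.8578]
(array([ 0.04,  0.03, -0.1 ]), array([ 0.004, -0.   ,  0.001]))
(array([-0.05,  0.06,  0.31]), array([ 0.004, -0.   ,  0.001]))
[259.0419 195.1653] [258.8012 263.4292]
```

View pics/w4.png

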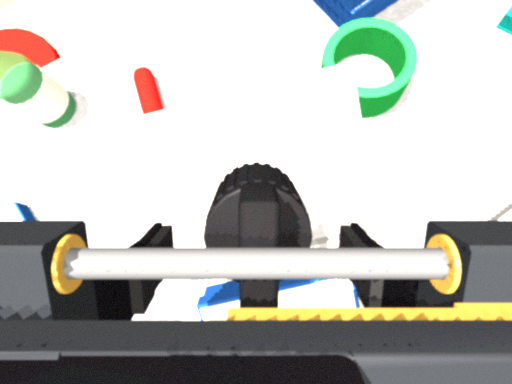

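The bar sits centred between the fingers: bar at u≈259, fingers centred at about 256. I'll close on it now.

Emit:
jog_arm(
  rows="0 0 0 0 0 0 1; 0 0 0 0 0 0 1; 0 0 0 0 0 0 1; 0 0 0 0 0 0 1; 0 0 0 0 0 0 1",
  force=30,
)

```text
time: 8.28
position: [0.5542, -0.042, 0.1928]
tool_rot: [2.923, -0.772, 0.809]
ft_force: [0.0, -0.6, -0.9]
grip_width: 0.516
grip_force: 0.0
```

Emit:
jog_arm(
  rows="0 0 0 0 0 0 1; 0 0 0 0 0 0 1; 0 0 0 0 0 0 1",
)

```text
time: 8.65
position: [0.5542, -0.042, 0.1927]
tool_rot: [2.923, -0.772, 0.808]
ft_force: [-0.5, -0.2, 0.5]
grip_width: 0.205
grip_force: 30.0
```

Emit:
jog_arm(
  rows="0 0 -0.03 0 0 -0.1 1; 0 0 -0.03 0 0 -0.1 1; 0 0 -0.03 0 0 -0.1 1",
)

```text
time: 9.02
position: [0.5534, -0.0424, 0.1931]
tool_rot: [2.934, -0.315, 0.776]
ft_force: [0.8, -1.6, -1.0]
grip_width: 0.208
grip_force: 30.0
```

```bash
cat > st.py <<'E'
from h import *
np.set_printoptions(precision=3,suppress=True)
s=ctrl.get_state();Rm=R.from_rotvec(s["tool_rot"]).as_matrix()
a,x,B=nutframe([.5895,-.0524,.13],-.275,-.242,.084)
print("j",s["joint_positions"],"f_tool",Rm.T@s["ft_force"],"t_tool",Rm.T@s["torque"])
d=s["position"]-B;print("w",s["grip_width"]*87,s["grip_force"],"h mm",d@a*1e3,"lat",np.linalg.norm(d-(d@a)*a)*1e3,"z tilt err deg",np.degrees(np.arccos(-Rm[:,2]@a)))
y=np.cross(a,x);print("turn deg",np.degrees(np.arctan2(Rm[:,0]@y,Rm[:,0]@x)))
E
python3 st.py
```

```text
j [ 0.036 -0.209 -0.116  2.168  0.242  0.704 -2.015] f_tool [0.512 1.348 1.448] t_tool [-0.176 -0.694 -0.004]
w 18.057779561771227 29.970338735729456 h mm -10.635814888563804 lat 0.9427576073199162 z tilt err deg 0.2694510136523259
turn deg 17.44009188694045
```

Emit:
jog_arm(
  rows="0 0 -0.05 0 0 -0.17 1; 0 0 -0.05 0 0 -0.17 1; 0 0 -0.06 0 0 -0.17 1; 0 0 -0.05 0 0 -0.17 1; 0 0 -0.06 0 0 -0.17 1",
)

```text
time: 9.65
position: [0.5521, -0.0422, 0.1955]
tool_rot: [2.641, 0.873, 0.612]
ft_force: [0.2, -2.4, -0.9]
grip_width: 0.205
grip_force: 30.0
```

Emit:
jog_arm(
  rows="0 0 -0.05 0 0 -0.17 1; 0 0 -0.05 0 0 -0.17 1; 0 0 -0.06 0 0 -0.17 1; 0 0 -0.05 0 0 -0.17 1; 0 0 -0.06 0 0 -0.17 1",
)

```text
time: 10.28
position: [0.5509, -0.0425, 0.198]
tool_rot: [1.964, 1.808, 0.368]
ft_force: [1.4, -2.9, -0.8]
grip_width: 0.203
grip_force: 30.0
```

```bash
python3 st.py
```

```text
j [-0.206 -0.23   0.097  2.173  0.323  0.733 -0.379] f_tool [-2.627  0.918  1.776] t_tool [ 0.449 -0.629  0.029]
w 17.67073491203736 29.970259806141257 h mm -5.186642605226406 lat 1.035176629908525 z tilt err deg 0.3159593579502403
turn deg 114.95906513794611
```

Emit:
jog_arm(
  rows="0 0 -0.05 0 0 -0.17 1; 0 0 -0.05 0 0 -0.17 1; 0 0 -0.06 0 0 -0.17 1; 0 0 -0.05 0 0 -0.17 1; 0 0 -0.06 0 0 -0.17 1",
)

```text
time: 10.9
position: [0.5502, -0.0422, 0.2009]
tool_rot: [1.025, 2.411, 0.082]
ft_force: [2.4, -2.9, -1.2]
grip_width: 0.209
grip_force: 30.0
```

Emit:
jog_arm(
  rows="0 0 -0.05 0 0 -0.17 1; 0 0 -0.05 0 0 -0.17 1; 0 0 -0.06 0 0 -0.17 1; 0 0 -0.05 0 0 -0.17 1; 0 0 -0.06 0 0 -0.17 1",
)

```text
time: 11.52
position: [0.5492, -0.0415, 0.2036]
tool_rot: [-0.061, 2.633, -0.213]
ft_force: [1.2, -1.3, -1.0]
grip_width: 0.203
grip_force: 30.0
```

```bash
python3 st.py
```

```text
j [-0.452 -0.264  0.307  2.178  0.415  0.768  1.246] f_tool [-0.467 -1.128  1.62 ] t_tool [0.363 0.138 0.001]
w 17.661260513772667 29.975951481610537 h mm 0.5806579153339525 lat 0.737478403924065 z tilt err deg 0.2503199281407065
turn deg -147.6464795070938
```

Emit:
jog_arm(
  rows="0 0 -0.05 0 0 -0.17 1; 0 0 -0.05 0 0 -0.17 1; 0 0 -0.06 0 0 -0.17 1; 0 0 -0.05 0 0 -0.17 1; 0 0 -0.06 0 0 -0.17 1",
)

```text
time: 12.15
position: [0.5477, -0.0405, 0.2057]
tool_rot: [-1.175, 2.442, -0.485]
ft_force: [2.2, -1.1, -0.3]
grip_width: 0.205
grip_force: 30.0
```

Emit:
jog_arm(
  rows="0 0 -0.2 0 0 0 1; 0 0 -0.2 0 0 0 1; 0 0 -0.2 0 0 0 1; 0 0 0 0 0 0 1",
)

```text
time: 12.65
position: [0.5443, -0.039, 0.2106]
tool_rot: [-1.168, 2.446, -0.482]
ft_force: [0.6, 1.4, 0.5]
grip_width: 0.207
grip_force: 30.0
```

```bash
python3 st.py
```

```text
j [-0.511 -0.29   0.346  2.177  0.439  0.799  2.069] f_tool [-1.613  0.207 -0.343] t_tool [-0.722 -0.05  -0.031]
w 17.972482961042235 29.969637030735612 h mm 9.422916145778608 lat 0.796581167759134 z tilt err deg 0.20505887852553467
turn deg -99.28236601249344
```

Emit:
jog_arm(
  rows="0 0 -0.25 0 0 0 1; 0 0 -0.25 0 0 0 1; 0 0 -0.25 0 0 0 1; 0 0 -0.25 0 0 0 1; 0 0 0 0 0 0 1",
)

```text
time: 13.28
position: [0.5396, -0.038, 0.2193]
tool_rot: [-1.168, 2.446, -0.483]
ft_force: [-0.0, 0.3, -1.2]
grip_width: 0.207
grip_force: 30.0
```

```bash
python3 st.py
```

```text
j [-0.413 -0.295  0.256  2.17   0.398  0.811  2.101] f_tool [0.028 0.75  0.995] t_tool [-0.843  0.269  0.   ]
w 18.018675391143347 29.970000428147614 h mm 19.336572346597006 lat 0.40892922295294126 z tilt err deg 0.22694988954333606
turn deg -99.24985651285942
```

Emit:
jog_arm(
  rows="0 0 -0.3 0 0 0 1; 0 0 -0.3 0 0 0 1; 0 0 -0.3 0 0 0 1; 0 0 -0.3 0 0 0 1; 0 0 -0.3 0 0 0 1",
)

```text
time: 13.9
position: [0.5323, -0.0356, 0.2321]
tool_rot: [-1.17, 2.446, -0.482]
ft_force: [0.0, -0.5, -1.3]
grip_width: 0.205
grip_force: 30.0
```

```bash
python3 st.py
```

```text
j [-0.155 -0.299  0.03   2.156  0.286  0.818  2.192] f_tool [0.675 0.275 1.224] t_tool [-0.812  0.297  0.053]
w 17.81447569580255 29.970610896125436 h mm 34.20316371971233 lat 0.8423400781118267 z tilt err deg 0.21616206014366762
turn deg -99.21188980205926
```

Emit:
jog_arm(
  rows="0 0 -0.25 0 0 0 1; 0 0 -0.25 0 0 0 1; 0 0 -0.25 0 0 0 1; 0 0 0 0 0 0 1",
)

```text
time: 14.4
position: [0.5307, -0.0349, 0.2382]
tool_rot: [-1.169, 2.447, -0.483]
ft_force: [0.1, -0.5, -0.6]
grip_width: 0.204
grip_force: 30.0
```

```bash
python3 st.py
```

```text
j [ 0.057 -0.301 -0.147  2.143  0.195  0.817  2.268] f_tool [ 0.426 -0.089  0.599] t_tool [-0.793  0.288  0.017]
w 17.786671137883094 29.970211051404476 h mm 40.33126408082227 lat 1.2897381711406675 z tilt err deg 0.2968847456547424
turn deg -99.25312925990468
```

```bash
cat > tilt.py <<'E'
from h import *
import sys
th,lift,n=np.radians(float(sys.argv[1])),float(sys.argv[2]),int(sys.argv[3])
s=ctrl.get_state();R0=R.from_rotvec(s["tool_rot"]).as_matrix();P=s["position"]
a=np.array([-.4812,.1358,.866]);k=np.array([a[1],-a[0],0]);k/=np.linalg.norm(k)
rim=P+.074*R0[:,2]
Rp=R0;Pp=P
for i in range(1,n+1):
    Q=R.from_rotvec(k*th*i/n).as_matrix();Rn=Q@R0;Pn=rim-.074*Rn[:,2]+lift*a*i/n
    print(np.round(Rp.T@(Pn-Pp)*100,2),np.round(R.from_matrix(Rp.T@Rn).as_rotvec(),3));Rp,Pp=Rn,Pn
print(Pn)
E
python3 tilt.py 10 0.006 4
```

```text
[-0.13 -0.3  -0.14] [-0.04   0.017 -0.   ]
[-0.12 -0.29 -0.14] [-0.04   0.017 -0.   ]
[-0.12 -0.28 -0.14] [-0.04   0.017 -0.   ]
[-0.12 -0.28 -0.14] [-0.04   0.017 -0.   ]
[ 0.53909019 -0.03731064  0.24879104]
```

Emit:
jog_arm(
  rows="-0.12 -0.29 -0.14 -0.04 0.017 0 1; -0.12 -0.29 -0.14 -0.04 0.017 0 1; -0.12 -0.29 -0.14 -0.04 0.017 0 1; -0.12 -0.29 -0.14 -0.04 0.017 0 1; 0 0 0 0 0 0 1",
)

```text
time: 15.02
position: [0.5399, -0.0373, 0.2488]
tool_rot: [-1.234, 2.584, -0.337]
ft_force: [-0.2, -0.4, -1.2]
grip_width: 0.205
grip_force: 30.0
```

```bash
python3 st.py
python3 - <<'E'
from h import *
s=ctrl.get_state();R0=R.from_rotvec(s["tool_rot"]).as_matrix();a=np.array([-.4812,.1358,.866])
rim=s["position"]+.074*R0[:,2];d=rim-np.array([.5895,-.0524,.13]);print("pos",s["position"],"rim along",d@a,"lat",d-(d@a)*a,"a in tool",R0.T@a,"z in tool",R0.T@[0,0,1])
E
```

```text
j [ 0.044 -0.172 -0.092  1.969  0.114  1.017  2.369] f_tool [0.57  0.309 1.1  ] t_tool [-0.627  0.208  0.027]
w 17.864066683770602 29.969917573034763 h mm 44.800918703249984 lat 14.584694467056277 z tilt err deg 10.047650707487069
turn deg -98.9363322601412
pos [ 0.53993761 -0.03728284  0.2488168 ] rim along 0.055934498041180225 lat [0.00157921 0.00038101 0.00082091] a in tool [ 0.07214859  0.15885386 -0.98463755] z in tool [-0.13076355 -0.31525703 -0.9399542 ]
```

Emit:
jog_arm(
  rows="0.05 0.11 -0.7 0 0 0 1; 0.06 0.13 -0.8 0 0 0 1; 0.06 0.13 -0.8 0 0 0 1; 0.07 0.16 -1 0 0 0 1; -0.3 -0.7 -2 0 0 0 1",
)

```text
time: 15.65
position: [0.5222, -0.0324, 0.299]
tool_rot: [-1.236, 2.585, -0.336]
ft_force: [0.1, -0.5, -1.5]
grip_width: 0.203
grip_force: 30.0
```

```bash
python3 st.py
python3 - <<'E'
from h import *
np.set_printoptions(precision=3,suppress=True)
t=cam("top");s=ctrl.get_state();R0=R.from_rotvec(s["tool_rot"]).as_matrix();P=s["position"];print("pos",P)
# tray refined: segment larger grey tray in top view
hsv=cv2.cvtColor(t["img"],cv2.COLOR_BGR2HSV);im=t["img"]
print(im[220,340],im[255,300])
cv2.imwrite("pics/t2.png",cv2.resize(np.clip(im[175:260,290:390].astype(float)*1.5,0,255).astype(np.uint8),None,fx=6,fy=6,interpolation=cv2.INTER_CUBIC))
# jog to upright: tool z -> down
k=np.cross(R0[:,2],[0,0,-1]);ang=np.arcsin(np.linalg.norm(k));rv=R0.T@(k/np.linalg.norm(k)*ang);print("upright rv",rv)
Ru=R0@R.from_rotvec(rv).as_matrix();print("upright x,y axes",Ru[:,0],Ru[:,1])
E
```

```text
j [ 0.043 -0.23  -0.097  1.916  0.102  1.13   2.378] f_tool [0.503 0.062 1.465] t_tool [-0.549  0.206 -0.001]
w 17.633933434921783 29.969889298081398 h mm 97.45182538223798 lat 23.756442755252444 z tilt err deg 10.168210215699144
turn deg -98.88494375809442
pos [ 0.524 -0.032  0.304]
[199 203 208] [136 134 137]
upright rv [-0.326  0.136  0.   ]
upright x,y axes [-0.628 -0.778  0.   ] [-0.778  0.628  0.   ]
```

View pics/t2.png

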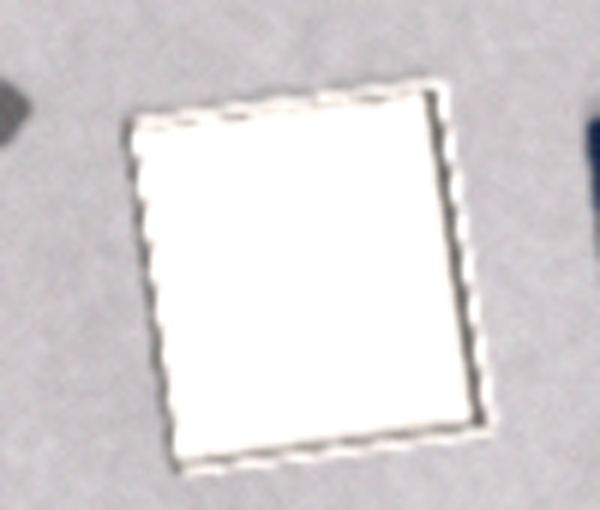

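The top crop shows the tray rim corners at (130,118), (445,85), (490,430) and (180,470). That puts the tray centre at pixel (341.9,221), about (0.411,−0.318) in the world.

Emit:
jog_arm(
  rows="0 0 -1 -0.163 0.068 0 1; 0 0 -1 -0.163 0.068 0 1; 0 0 0 0 0 0.15 1; 0 0 0 0 0 0.15 1; 0 0 0 0 0 0.15 1",
)

```text
time: 16.32
position: [0.5189, -0.0312, 0.3182]
tool_rot: [0.679, -3.062, -0.003]
ft_force: [0.6, -0.3, -1.7]
grip_width: 0.207
grip_force: 30.0
```

Emit:
jog_arm(
  rows="0 0 0 0 0 0.15 1; 0 0 0 0 0 0.15 1; 0 0 0 0 0 0.15 1; 0 0 0 0 0 0.15 1; 0 0 0 0 0 0.15 1",
)

```text
time: 16.95
position: [0.5187, -0.0312, 0.3185]
tool_rot: [-0.49, -3.099, 0.0]
ft_force: [-1.1, 1.1, -1.9]
grip_width: 0.208
grip_force: 30.0
```

```bash
cat > up.py <<'E'
from h import *
np.set_printoptions(precision=3,suppress=True)
s=ctrl.get_state();R0=R.from_rotvec(s["tool_rot"]).as_matrix();P=s["position"];print("j",s["joint_positions"],"f",s["ft_force"],"w",s["grip_width"]*87,"t",s["time"])
k=np.cross(R0[:,2],[0,0,-1]);print("pos",P,"upright rv",R0.T@k,"tool z",R0[:,2])
print("to tray centre, tool cm",R0.T@(np.array([.411,-.318,P[2]])-P)*100)
E
python3 up.py
```

```text
j [ 0.036  0.019 -0.028  1.61   0.     1.517  1.266] f [-1.131  1.081 -1.859] w 18.05843214758073 t 16.95
pos [ 0.519 -0.031  0.319] upright rv [-0.001 -0.004  0.   ] tool z [-0.004  0.001 -1.   ]
to tray centre, tool cm [  1.389 -30.608   0.033]
```

Emit:
jog_arm(
  rows="0.14 -3 0 0 0 0 1; 0.14 -3 0 0 0 0 1; 0.14 -3 0 0 0 0 1; 0.14 -3 0 0 0 0 1; 0.14 -3 0 0 0 0 1",
)

```text
time: 17.58
position: [0.466, -0.1729, 0.3188]
tool_rot: [-0.482, -3.1, 0.001]
ft_force: [-0.2, 0.2, -1.3]
grip_width: 0.204
grip_force: 30.0
```

Emit:
jog_arm(
  rows="0.14 -3.2 0 0 0 0 1; 0.14 -3.2 0 0 0 0 1; 0.14 -3.2 0 0 0 0 1; 0.14 -3.2 0 0 0 0 1; 0.14 -2.8 0 0 0 0 1",
)

```text
time: 18.2
position: [0.4117, -0.3197, 0.319]
tool_rot: [-0.483, -3.1, 0.001]
ft_force: [-0.5, -0.2, -1.8]
grip_width: 0.202
grip_force: 30.0
```

Emit:
jog_arm(
  rows="0 0 4 0 0 0 1; 0 0 4 0 0 0 1; 0 0 4 0 0 0 1; 0 0 4 0 0 0 1; 0 0 3 0 0 0 1",
)

```text
time: 18.82
position: [0.4108, -0.3179, 0.1272]
tool_rot: [-0.482, -3.098, 0.0]
ft_force: [-0.0, 0.6, -1.5]
grip_width: 0.206
grip_force: 30.0
```

```bash
python3 up.py
python3 - <<'E'
from h import *
a=[]
for n in("scene","wrist"):
    d=cam(n);im=np.clip(d["img"].astype(float)*1.8,0,255).astype(np.uint8)
    if n=="scene": im=cv2.resize(im[150:290,130:300],(400,330))
    else: im=cv2.resize(im,(400,300))
    c=np.zeros((330,400,3),np.uint8);c[:im.shape[0]]=im;a.append(c)
cv2.imwrite("pics/p1.png",np.hstack(a))
E
```

```text
j [ 0.343  0.117  0.281  1.898 -0.033  1.136  1.898] f [-0.012  0.624 -1.48 ] w 17.948642489740045 t 18.825
pos [ 0.411 -0.318  0.127] upright rv [-0.001 -0.006  0.   ] tool z [-0.006  0.001 -1.   ]
to tray centre, tool cm [-0.025  0.001 -0.   ]
```

View pics/p1.png

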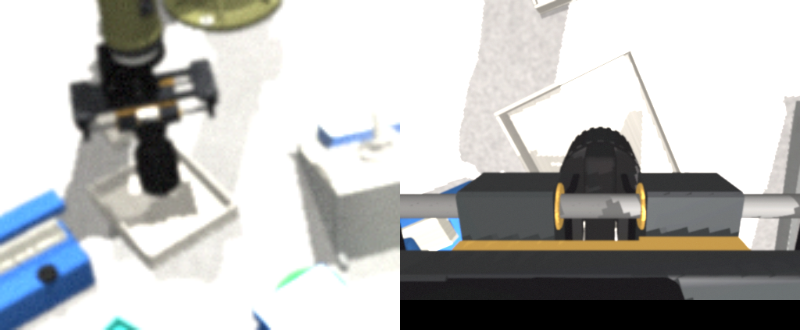

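The nut hangs upright over the tray centre. I'll lower it and feel for the floor.

Emit:
jog_arm(
  rows="0 0 1.5 0 -0.005 0 1; 0 0 1.5 0 0 0 1; 0 0 1 0 0 0 1; 0 0 0.3 0 0 0 1; 0 0 0 0 0 0 1",
)

```text
time: 19.55
position: [0.4111, -0.3183, 0.0858]
tool_rot: [-0.483, -3.104, 0.001]
ft_force: [-0.9, -0.2, -1.8]
grip_width: 0.202
grip_force: 30.0
```

Emit:
jog_arm(
  rows="0 0 0.15 0 0 0 1; 0 0 0.15 0 0 0 1; 0 0 0 0 0 0 1",
)

```text
time: 19.92
position: [0.411, -0.3182, 0.0827]
tool_rot: [-0.483, -3.104, 0.001]
ft_force: [0.5, 0.9, -0.3]
grip_width: 0.202
grip_force: 30.0
```

Emit:
jog_arm(
  rows="0 0 0.15 0 0 0 1; 0 0 0.15 0 0 0 1; 0 0 0 0 0 0 1",
)

```text
time: 20.3
position: [0.4109, -0.3181, 0.0795]
tool_rot: [-0.483, -3.103, 0.001]
ft_force: [0.4, 0.4, -1.6]
grip_width: 0.207
grip_force: 30.0
```

Emit:
jog_arm(
  rows="0 0 0.1 0 0 0 1; 0 0 0 0 0 0 1",
)

```text
time: 20.55
position: [0.411, -0.3182, 0.0786]
tool_rot: [-0.483, -3.103, 0.001]
ft_force: [0.1, -0.5, -1.8]
grip_width: 0.202
grip_force: 30.0
```

Emit:
jog_arm(
  rows="0 0 0.1 0 0 0 1; 0 0 0 0 0 0 1",
)

```text
time: 20.8
position: [0.411, -0.3183, 0.0777]
tool_rot: [-0.483, -3.104, 0.001]
ft_force: [0.2, -0.6, -1.3]
grip_width: 0.204
grip_force: 30.0
```

Emit:
jog_arm(
  rows="0 0 0.1 0 0 0 1; 0 0 0 0 0 0 1",
)

```text
time: 21.05
position: [0.4111, -0.3183, 0.0775]
tool_rot: [-0.483, -3.104, 0.001]
ft_force: [-3.2, 0.9, 5.3]
grip_width: 0.204
grip_force: 30.0
```

Emit:
jog_arm(
  rows="0 0 0.03 0 0 0 1; 0 0 0 0 0 0 1",
  force=5,
)

```text
time: 21.3
position: [0.4113, -0.3184, 0.0774]
tool_rot: [0.483, 3.104, -0.001]
ft_force: [-2.1, 1.7, 7.0]
grip_width: 0.207
grip_force: 5.0
```

Emit:
jog_arm(
  rows="0 0 0 0 0 0 -0.4; 0 0 0 0 0 0 -0.4; 0 0 0 0 0 0 -0.4; 0 0 0 0 0 0 -0.4; 0 0 0 0 0 0 -0.4",
)

```text
time: 21.92
position: [0.411, -0.3182, 0.0763]
tool_rot: [-0.483, -3.104, 0.001]
ft_force: [-0.1, 0.5, 0.8]
grip_width: 0.662
grip_force: 0.0
```

Emit:
jog_arm(
  rows="0 0 -1 0 0 0 -0.4; 0 0 -2 0 0 0 -0.4; 0 0 -4 0 0 0 -0.4; 0 0 -4 0 0 0 -0.4; 0 0 -4 0 0 0 -0.4",
)

```text
time: 22.55
position: [0.4111, -0.3182, 0.2286]
tool_rot: [0.483, 3.104, -0.002]
ft_force: [0.2, 0.1, -0.7]
grip_width: 0.701
grip_force: 0.0
```

Emit:
jog_arm(
  rows="-3 0 -3 0 0 0 -0.4; -4 0 0 0 0 0 -0.4; -4 0 0 0 0 0 -0.4; -4 0 0 0 0 0 -0.4; 0 0 0 0 0 0 -0.4",
)

```text
time: 23.18
position: [0.5562, -0.363, 0.2552]
tool_rot: [-0.479, -3.103, 0.001]
ft_force: [-0.7, 0.3, -0.6]
grip_width: 0.705
grip_force: 0.0
```

```bash
python3 up.py
python3 - <<'E'
from h import *
a=[]
for n in("scene","top"):
    d=cam(n);im=np.clip(d["img"].astype(float)*1.5,0,255).astype(np.uint8)
    a.append(im[150:350,100:500] if n=="scene" else im[60:260,112:512])
cv2.imwrite("pics/p2.png",np.hstack(a))
E
```

```text
j [ 0.33   0.343  0.276  1.372 -0.091  1.441  1.866] f [-0.689  0.259 -0.629] w 61.30969385290326 t 23.175
pos [ 0.556 -0.363  0.255] upright rv [-0.001 -0.002  0.   ] tool z [-0.002 -0.    -1.   ]
to tray centre, tool cm [15.198 -0.091  0.026]
```

View pics/p2.png

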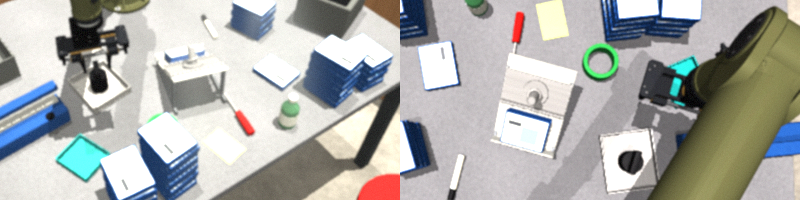

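The nut stands upright in the tray, at about (98,78) in the scene half and (630,160) in the top half. The stud is bare, nothing else has moved, and the gripper is clear.

```bash
python3 -c "
from bench import ticket;print(ticket.close_job())"
```

```text
the job is handed in; nothing more can be done
None
```

The hand nut is unscrewed from the stud and stands hub down, bar up in the larger grey steel tray; I handed the job in after about 23 s of robot time, with the gripper clear and nothing else seen to have moved.

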